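# Lay the flagged battery cell down in its test bay

## Task

Three battery cells stand upright at the front edge of the low grey test bed. Tip the orange one over that edge, without lifting it, by pushing it high up, so that it ends flat on its broad face in the bay straight in front of it, terminals towards the black probe head and its foot end at the edge or a little over it. Leave the two blue cells standing where they are.

Things in the scene. Friction and masses are not known exactly. Their poses are not given: they have to be found in the camera images.
- orange_cell: Loose battery cell, orange wrap, 0.45-0.75 kg, 40 thick (x) x 72 wide (y) x 110 mm high (z) plus 5 mm terminals. Stands 2-4 mm short of the bed's front edge, square to it within 3 degrees, at any one of the bays. Pushed near its top it pivots on that edge and after about 40 mm falls over by itself, foot overhanging about 28 mm. Origin: centre of underside; z foot to terminals, x to the bed.
- test_bed: Fixed grey grippy plate 14 mm high, 390 wide (y), 190 deep (x); its near edge is a 14 mm step, the stop. Three flat dark bays 84 mm wide, centred at y = -125, 0, 125 mm, yellow lines between. A black probe head 59 mm above the table runs along the far side from x = 154 mm, brass pins 12 mm out. Origin: on the table under the middle of the near edge; x across the bed, away from the robot; z up.
- blue_cell_a: Same size as the orange cell (40 x 72 x 110 mm plus terminals, about 0.6 kg), in blue wrap, standing in front of another bay. Origin: centre of its underside; z up, x away from the robot towards the test bed. Not to be disturbed.
- blue_cell_b: Same size as the orange cell (40 x 72 x 110 mm plus terminals, about 0.6 kg), in blue wrap, standing in front of another bay. Origin: centre of its underside; z up, x away from the robot towards the test bed. Not to be disturbed.
Mind the look-alikes: they are no part of the job. Of the things like the orange_cell, leave any that is green; of the rest the larger one is meant.

How it is judged:
By the outcome, as a careful person would: the job done as asked, in the order asked, and still so for the second after the job is handed in, with the robot touching nothing.
It also fails if it takes over 40 s, if anything falls off the work surface, if the arm or the gripper's body presses on something with over 40 N, if the wrist force passes 120 N, or if a joint passes its speed limit or range.

## Robot

A 6-joint arm with a two-finger parallel gripper is mounted at the origin on the work surface. World frame = base frame: x ahead of the robot, y to its left, z up, the work surface at z = 0. Lengths are in mm, angles in rad, forces in N, time in s.
With the tool pointing down it reaches from about 275 to 1000 mm from the base axis. Payload 8.4 kg.
Tool frame: the origin (TCP) lies at the very end of the fingers, on their centre line; the grasp point (between the pads) lies 19 mm behind it; z points along the fingers, y is the direction in which the jaws open and shut (so a half turn about z gives the same grasp; the last joint's range is limited). The gripper opens to 85 mm and grips with 20 to 120 N. Pads are 22 mm wide; open, the fingers measure 114 mm over their backs; the gripper's body (76 mm by 85 mm) begins 54 mm behind the grasp point. The pads swing forward as they close: fully open they stand 13 mm farther back than shut.
Start: joints at [1.327, 0.353, 1.633, -0, 1.155, -0.002], TCP at [149.655, 606.821, 231.281] pointing down, gripper open.
Joint ranges: [-2.63, 2.63], [-0.92, 2.1], [0.06, 2.66], [-1.3, 4.44], [0, 2.69], [-3.02, 3.02]. Speed limits (rad/s): [2.22, 2.22, 2.79, 3.14, 3.14, 3.14].

## Interface

Orientations are given as [roll, pitch, yaw] about the fixed x, y, z axes, in that order (R = Rz(yaw) Ry(pitch) Rx(roll)).
In Python, from rig import sense, grab_frame, get_calibration, sign_off, boxes_of, trace gives the robot as it stands.
- The arm moves only by the tool servo_tool, never from a script. Its argument "rows" is a list of rows, each a list of 3 entries, a list of its own where there are three numbers: the finger opening in mm, from 0 to 85.4, then the shift along the tool's x, y, z in mm, then the turn, a rotation vector about the tool's x, y, z in degrees. A call has 1 to 8 rows; each row shifts and turns the commanded pose from where the row before left it, along the tool's axes as they then stand; what a row does not reach is not made up. A row lasts 1/8 s, in which the tool goes at most 62.5 mm and 10.7 degrees, less where a joint would pass 70% of its speed; a pose out of reach is approached as far as the arm can. A call is refused whole if a number of a shift passes 62.5 or a number of a turn 10.7, either way. A call with a gripper value outside its range is refused whole. The fingers move at their own pace and stop on an object; "force" is the grip in N (left out, the last holds). Time passes only in rows, so rows that do not move let the fingers close. It gives the time, the measured TCP pose, the force and the opening at its end, in the units of the state.
- sense(): the state, without advancing time (a new reading comes with each control period).
- grab_frame(name): name is "scene" or "side" or "wrist"; returns the picture (420x560x3 uint8, blue, green, red); there is no depth.
- get_calibration(name): a dict with "intrinsics" (3x3 intrinsics, pixels), "k1" (the pictures are not rectified: a ray, as slopes to the right and down, at radius r is drawn at 1 + k1 r^2 times it, then the intrinsics apply), "world_to_cam" (4x4, takes a point from world to camera coordinates). Camera axes: x right, y down, z forward; pixel columns grow to the right and rows downward; lengths in mm; the calibration is good to about 2 mm. A picture is of the moment at which its call begins: read the wrist's pose just before it. get_calibration takes no time and is no camera call; for the wrist camera it gives the pose at the moment of the call.
- sign_off(): hands the job in, once; it reports no verdict.
Trained networks look in the newest picture that a camera, given by its name, has taken for a name from the list of things; names that differ only in an ending like _2 or _b are one class to them, and where a whole thing is asked for, a point or a joint stands for the part that bears it (a point fixed in the world has none). Each returns a list of dicts, best first, with "conf" (0 to 1); they miss things now and then, are a little off and sometimes report something else, mostly with a low value. They report only what shows in the picture. A call takes as long as a camera call. They do not tell look-alikes from the thing itself.
- boxes_of(camera, thing): "centre" ([x, y, z] in mm, in the coordinates of the camera as it stood for that picture, good to about 4 mm: the middle of the surface that is visible of it).
- trace(camera, thing): "mask" (420x560 bool, what is visible of it).
The state is a dict: "clock": time; "qpos": joint angles; "qvel": joint speeds; "joint_efforts": joint torques, N m; "eef_pos": TCP position; "tcp_rot": TCP orientation; "contact_force": force on the tool from outside, world axes, zero at the start; "wrist_torque": the same for the moment, N m; "opening": opening from 0.0 (shut) to 1.0 (fully open).
Only numpy, scipy, OpenCV 4.12 (cv2) and the standard library are available. Lean on these libraries where they do the work, as an engineer would, in place of code of your own. Each camera call takes 0.05 s, during which the arm holds its last target. There are 200 camera calls.

## Working session

There is one attempt and no reset: what is moved stays moved. The work goes in short steps, Python scripts to look and compute and a tool call to move; the robot and the scene stay as the last step left them, time stands still between calls to the robot, and variables do not carry over. Pictures are saved under pics/ and viewed, about 8 in all and at most 12, crops included, and the job is handed in when it is done.

Besides the shell and the picture viewer there is one more tool, called after "Request:" as name(argument=value, ...) on one line, values as JSON. servo_tool: Moves the arm, as the interface text tells. Its arguments: {"type":"object","properties":{"rows":{"type":"array","items":{"type":"array"}},"force":{"type":"number"}},"required":["rows"]}

```bash
mkdir -p pics
cat > h.py <<'E'
import numpy as np, cv2
from rig import *
def towld(c,p):
    T=np.linalg.inv(np.array(get_calibration(c)["world_to_cam"])); return (T@np.append(p,1))[:3]
def ray(c,uv):
    k=get_calibration(c);K=np.array(k["intrinsics"]);d=(np.linalg.inv(K)@[uv[0],uv[1],1])[:2]
    s=d.copy()
    for _ in range(20): s=d/(1+k["k1"]*(s@s))
    T=np.linalg.inv(np.array(k["world_to_cam"])); return T[:3,3],T[:3,:3]@np.append(s,1)
def onz(c,uv,z):
    o,d=ray(c,uv); return o+d*(z-o[2])/d[2]
def proj(c,P):
    k=get_calibration(c);T=np.array(k["world_to_cam"]);p=T[:3,:3]@np.array(P,float)+T[:3,3]
    s=p[:2]/p[2]; s=s*(1+k["k1"]*(s@s)); return (np.array(k["intrinsics"])@np.append(s,1))[:2]
E
python3 - <<'E'
from h import *
s=sense();print(s['clock'],s['eef_pos'],s['tcp_rot'],s['contact_force'])
for c in ("scene","side"):
    cv2.imwrite(f"pics/{c}0.png",grab_frame(c))
    for t in ("orange_cell","test_bed","blue_cell_a"):
        for b in boxes_of(c,t): print(c,t,b['conf'],np.round(towld(c,b['centre'])),np.round(proj(c,towld(c,b['centre']))))
E
```

```text
0.0 [149.53317555 606.33895004 230.56484216] [-3.14019776e+00  2.97088147e-05  2.89984318e+00] [ 0.59874708 -0.72453206  0.0718358 ]
scene orange_cell 0.92 [ 539. -137.   84.] [238. 147.]
scene orange_cell 0.79 [443. -38.  90.] [317. 164.]
scene orange_cell 0.7 [ 462. -226.   64.] [260. 114.]
scene test_bed 0.9 [646.  18.  14.] [214. 263.]
scene blue_cell_a 0.74 [530. 106.  89.] [311. 252.]
side orange_cell 0.75 [ 511. -146.   87.] [342. 156.]
side orange_cell 0.72 [ 449. -235.   53.] [406. 167.]
side orange_cell 0.64 [418. -53.  73.] [349. 217.]
side test_bed 0.92 [692.  29.   7.] [185. 198.]
side blue_cell_a 0.93 [511. -25.  74.] [286. 197.]
```

View pics/scene0.png

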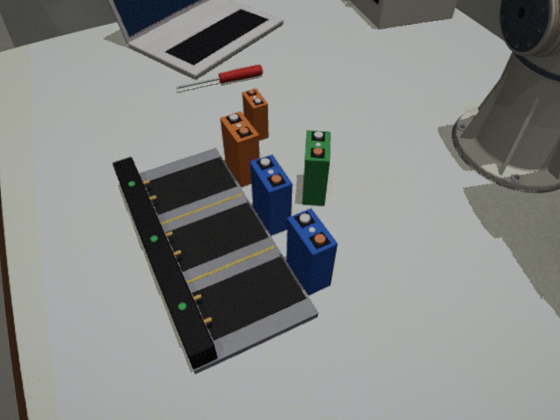

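View pics/side0.png

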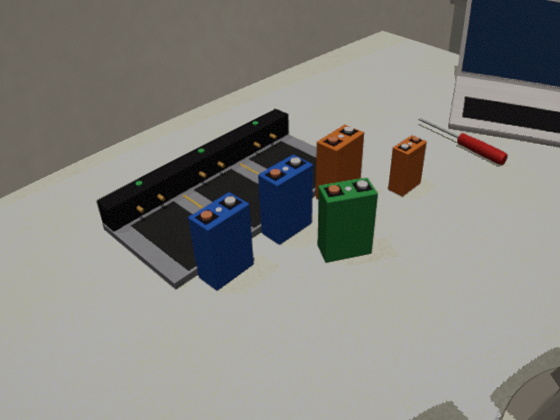

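Candidates: the large orange cell at scene (240,148), the small orange one at (257,115), and the green one at (317,167). I choose the large orange cell, which stands in front of an end bay. Next is a close crop to check the choice and pick corners.

Run:
```python
import cv2,numpy as np
a=cv2.imread("pics/scene0.png")[100:200,200:300];b=cv2.imread("pics/side0.png")[115:215,300:400]
m=np.hstack([cv2.resize(x,(400,400),interpolation=cv2.INTER_CUBIC) for x in(a,b)])
cv2.imwrite("pics/crop1.png",m)
a=cv2.imread("pics/scene0.png")[140:380,100:340]
cv2.imwrite("pics/crop2.png",cv2.resize(a,(600,600),interpolation=cv2.INTER_CUBIC))
```

```text
(no output)
```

View pics/crop1.png

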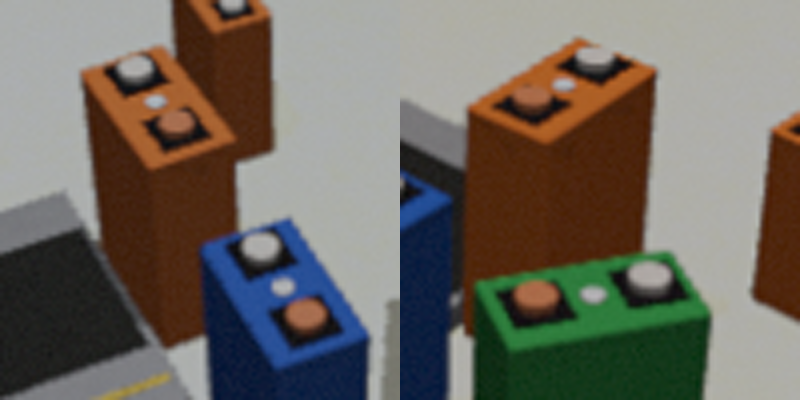

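View pics/crop2.png

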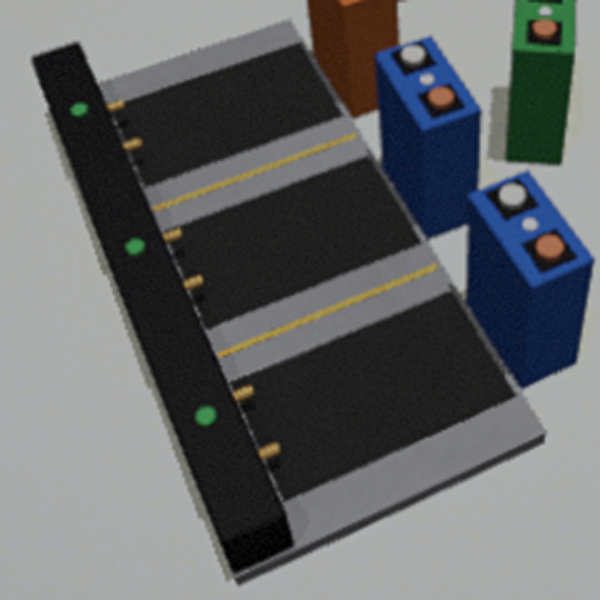

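The crop shows the larger orange cell at scene (240,148): it is orange, not green, and bigger than the one behind it at (257,115). It stands square at the end bay. Its top corners are clear in both views, and so is the bed's near edge, from scene (216,148) to (318,314).

Run:
```python
from h import *
a=[(84,73),(163,47),(236,137),(155,168)]
A=np.array([onz("scene",(200+x/4-.4,100+y/4-.4),110) for x,y in a]);print(A.round(1),A.mean(0).round(1))
b=[(470,106),(577,40),(656,70),(548,143)]
B=np.array([onz("side",(300+(x-400)/4-.4,115+y/4-.4),110) for x,y in b]);print(B.round(1),B.mean(0).round(1))
e=[onz("scene",(100+x/2.5-.3,140+y/2.5-.3),14) for x,y in((290,20),(545,435))]
d=e[1]-e[0];L=np.linalg.norm(d);d/=L;print("edge",np.round(e,1),L,"yaw",np.degrees(np.arctan2(-d[0],d[1])))
m=(e[0]+e[1])/2;print("bed origin",m.round(1),"bay -125",(m-125*d).round(1))
for n,c in(("A",A),("B",B)):
  r=c.mean(0)-m;print(n,"bed x,y",r@[d[1],-d[0],0],r@d)
for n,C in(("A",[A[1]-A[2],A[0]-A[3]]),("B",[B[1]-B[0],B[2]-B[3]])):
  for v in C: print(n,np.linalg.norm(v),np.degrees(np.arctan2(v[0],-v[1])))
# blue/green tops
for n,c in (("blue1",[(377,55),(432,38),(480,110),(428,130)]),("blue2",[(468,192),(530,172),(593,260),(530,285)])):
  P=np.array([onz("scene",(100+x/2.5-.3,140+y/2.5-.3),110) for x,y in c]);print(n,P.round(0)[:,:2].tolist())
g=onz("scene",(317,143),112);print("green",g, "small",onz("scene",(256,98),80))
print(sense()['clock'])
```

```text
[[ 548.4 -190.3  110. ]
 [ 511.4 -192.4  110. ]
 [ 506.6 -124.8  110. ]
 [ 543.7 -121.2  110. ]] [ 527.5 -157.1  110. ]
[[ 542.6 -123.8  110. ]
 [ 546.5 -190.7  110. ]
 [ 508.9 -194.   110. ]
 [ 503.9 -124.2  110. ]] [ 525.5 -158.2  110. ]
edge [[ 553.9 -226.8   14. ]
 [ 543.7  161.2   14. ]] 388.1911861527386 yaw 1.5089424365637238
bed origin [548.8 -32.8  14. ] bay -125 [ 552.1 -157.8   14. ]
A bed x,y -24.541905925104793 -123.71793735832375
B bed x,y -26.639432740267495 -124.71852360951468
A 67.78031855383422 4.039263120052874
A 69.24666519607273 3.8644557961821757
B 67.03929155852155 3.3271090447785334
B 69.92300321232968 4.131656683883443
blue1 [[544.0, -70.0], [507.0, -70.0], [507.0, -1.0], [542.0, 0.0]]
blue2 [[541.0, 52.0], [503.0, 54.0], [501.0, 122.0], [539.0, 122.0]]
green [431.7187617  -62.77893085 112.        ] small [ 456.54991407 -254.03623808   80.        ]
0.4
```

Request:
servo_tool(rows=[[30,[0,0,0],[0,0,-7.65]],[30,[0,0,0],[0,0,-7.65]],[30,[-18,-48,0],[0,0,0]],[30,[-18,-48,0],[0,0,0]],[30,[-18,-48,0],[0,0,0]],[30,[-18,-48,0],[0,0,0]],[30,[-18,-48,0],[0,0,0]],[30,[-18,-48,0],[0,0,0]]], force=40)

```text
clock: 1.4
eef_pos: [265.3, 320.2, 231.5]
tcp_rot: [3.141, 0.001, -3.116]
contact_force: [1.4, -0.3, 0.5]
opening: 0.351
```

Request:
servo_tool(rows=[[30,[-18,-48,0],[0,0,0]],[30,[-18,-48,0],[0,0,0]],[30,[-18,-48,0],[0,0,0]],[30,[-18,-48,0],[0,0,0]],[30,[-18,-48,0],[0,0,0]],[30,[-18,-48,0],[0,0,0]],[30,[-18,-48,0],[0,0,0]],[30,[0,0,0],[0,0,0]]])

```text
clock: 2.4
eef_pos: [400.4, -13.8, 231.5]
tcp_rot: [-3.141, 0.001, -3.121]
contact_force: [0.1, 0.4, -0.1]
opening: 0.35
```

Request:
servo_tool(rows=[[30,[-18,-48,0],[0,0,-0.3]],[30,[-18,-48,0],[0,0,0]],[30,[-22,-48,0],[0,0,0]],[30,[0,0,40],[0,0,0]],[30,[0,0,40],[0,0,0]],[30,[0,0,30],[0,0,0]],[30,[0,0,28],[0,0,0]],[30,[0,0,0],[0,0,0]]])

```text
clock: 3.4
eef_pos: [460.0, -151.9, 91.8]
tcp_rot: [3.14, -0.004, -3.11]
contact_force: [-0.2, -0.4, 0.3]
opening: 0.35
```

Run:
```python
from h import *
s=sense();print(s['clock'],s['eef_pos'],s['tcp_rot'],s['contact_force'])
a=grab_frame("scene")[80:230,180:330];b=grab_frame("side")[90:240,270:420]
cv2.imwrite("pics/near1.png",np.hstack([cv2.resize(x,(400,400),interpolation=cv2.INTER_CUBIC) for x in(a,b)]))
```

```text
3.4 [ 459.98084013 -151.86112556   91.84866086] [ 3.13996224 -0.00385142 -3.11035227] [-0.23157584 -0.41024117  0.30363658]
```

View pics/near1.png

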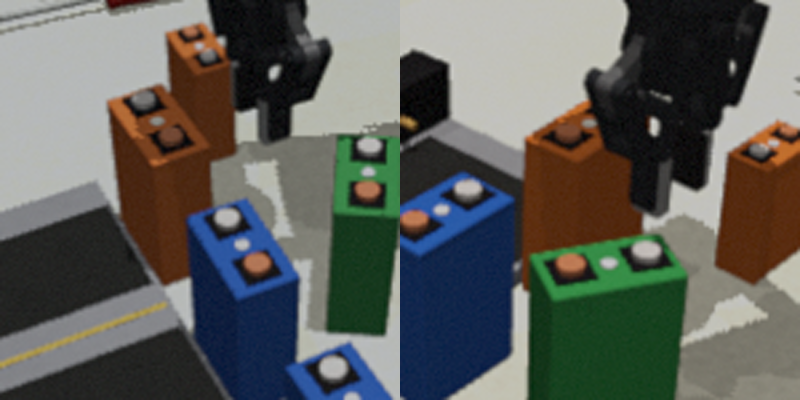

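The fingers (left panel near (275,125)) are behind the orange cell, clear of the green cell and the small orange one. I'll approach slowly.

Request:
servo_tool(rows=[[30,[-8,-6,0],[0,0,0]],[30,[-8,0,0],[0,0,0]],[30,[-6,0,0],[0,0,0]],[30,[-4,0,0],[0,0,0]],[30,[-3,0,0],[0,0,0]],[30,[-3,0,0],[0,0,0]],[30,[0,0,0],[0,0,0]]])

```text
clock: 4.38
eef_pos: [493.7, -158.3, 93.2]
tcp_rot: [3.142, -0.0, -3.111]
contact_force: [0.3, 0.6, 0.2]
opening: 0.353
```

Request:
servo_tool(rows=[[30,[-2,0,0],[0,0,0]],[30,[-2,0,0],[0,0,0]],[30,[-2,0,0],[0,0,0]],[30,[-2,0,0],[0,0,0]],[30,[0,0,0],[0,0,0]]])

```text
clock: 5.0
eef_pos: [501.8, -158.1, 93.3]
tcp_rot: [-3.142, 0.0, -3.111]
contact_force: [-1.1, -0.4, -0.3]
opening: 0.349
```

Request:
servo_tool(rows=[[30,[-2.5,0,0],[0,0,0]],[30,[-2.5,0,0],[0,0,0]],[30,[-2.5,0,0],[0,0,0]],[30,[-2.5,0,0],[0,0,0]],[30,[-2.5,0,0],[0,0,0]],[30,[-2.5,0,0],[0,0,0]]])

```text
clock: 5.75
eef_pos: [516.8, -157.6, 93.3]
tcp_rot: [-3.142, 0.0, -3.111]
contact_force: [-1.1, 0.6, 0.3]
opening: 0.348
```

Run:
```python
from h import *
s=sense();print(s['clock'],s['eef_pos'],s['contact_force'],s['wrist_torque'])
a=grab_frame("scene")[80:230,180:330];b=grab_frame("side")[90:240,270:420]
cv2.imwrite("pics/near2.png",np.hstack([cv2.resize(x,(400,400),interpolation=cv2.INTER_CUBIC) for x in(a,b)]))
```

```text
5.75 [ 516.80441883 -157.63744975   93.29332916] [-1.10510048  0.579692    0.29482626] [0.07154651 0.15031127 0.02766493]
```

View pics/near2.png

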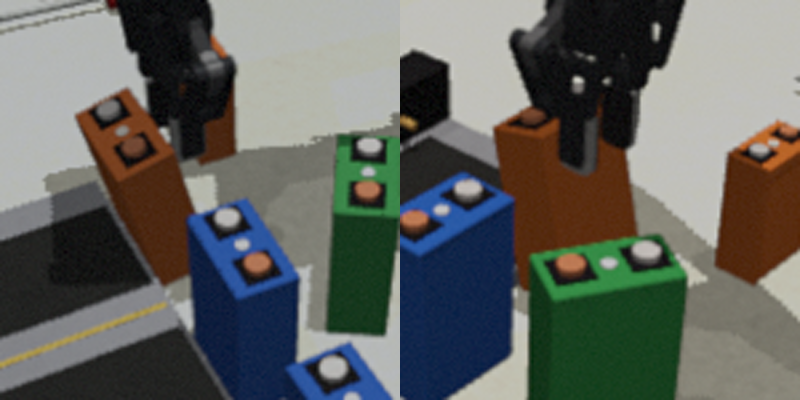

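The cell is tipping squarely about the edge: its top has moved from (160,130) to (130,130) in the left panel. The force is small. I'll carry on pushing.

Request:
servo_tool(rows=[[30,[-2.5,0,0],[0,0,0]],[30,[-2.5,0,0],[0,0,0]],[30,[-2.5,0,0],[0,0,0]],[30,[-2.5,0,0],[0,0,0]],[30,[-2.5,0,0],[0,0,0]],[30,[-2.5,0,0],[0,0,0]],[30,[-2,0,0],[0,0,0]],[30,[0,0,0],[0,0,0]]])

```text
clock: 6.85
eef_pos: [533.8, -157.1, 93.3]
tcp_rot: [-3.142, 0.0, -3.111]
contact_force: [0.0, 0.1, 0.2]
opening: 0.353
```

Request:
servo_tool(rows=[[30,[-2,0,0],[0,0,0]],[30,[-2,0,0],[0,0,0]],[30,[-2,0,0],[0,0,0]],[30,[0,0,0],[0,0,0]],[30,[0,0,0],[0,0,0]],[30,[0,0,0],[0,0,0]]])

```text
clock: 7.6
eef_pos: [539.5, -157.0, 93.3]
tcp_rot: [3.142, -0.0, -3.111]
contact_force: [-0.0, -0.1, -1.1]
opening: 0.352
```

Run:
```python
from h import *
s=sense();print(s['clock'],s['eef_pos'],s['contact_force'],s['wrist_torque'])
a=grab_frame("scene")[80:280,110:310];b=grab_frame("side")[90:290,240:440]
cv2.imwrite("pics/near3.png",np.hstack([cv2.resize(x,(400,400),interpolation=cv2.INTER_CUBIC) for x in(a,b)]))
```

```text
7.6 [ 539.50500394 -156.95589503   93.265267  ] [-0.02953967 -0.12334177 -1.09984223] [-0.05136692 -0.01435821 -0.02749575]
```

View pics/near3.png

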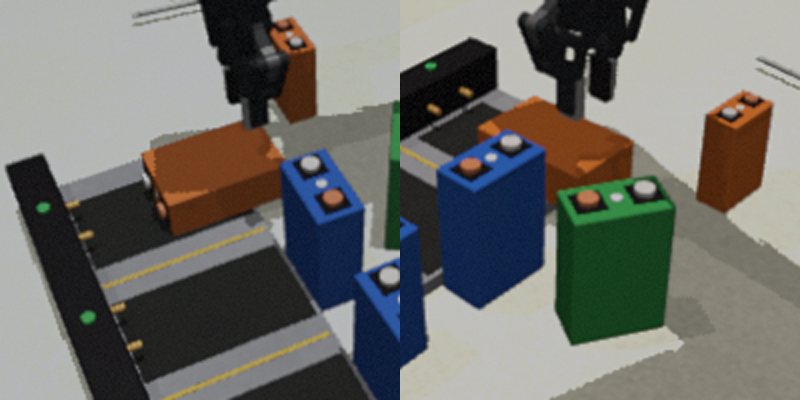

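The orange cell has fallen into its bay with its terminals towards the probe head. I'll raise the tool clear and check.

Request:
servo_tool(rows=[[30,[0,0,-30],[0,0,0]],[30,[0,0,-50],[0,0,0]],[30,[0,0,-50],[0,0,0]],[30,[30,-40,-20],[0,0,0]],[30,[50,-35,0],[0,0,0]],[30,[50,-35,0],[0,0,0]],[30,[40,-30,0],[0,0,0]],[30,[0,0,0],[0,0,0]]])

```text
clock: 8.7
eef_pos: [371.6, -303.6, 243.4]
tcp_rot: [-3.141, -0.0, -3.115]
contact_force: [1.8, 0.3, -0.3]
opening: 0.353
```

Run:
```python
from h import *
s=sense();print(s['clock'],s['eef_pos'],s['contact_force'])
f=grab_frame("scene");o=cv2.imread("pics/scene0.png")
# predicted top-face outline: bed origin (548.8,-32.8), yaw 1.5deg, overhang 28 and 14
c,t=np.cos(np.radians(1.5)),np.sin(np.radians(1.5))
W=lambda x,y,z:(548.8+c*x-t*y,-32.8+t*x+c*y,z)
v=f.copy()[100:250,120:320]; v=cv2.resize(v,(800,600),interpolation=cv2.INTER_CUBIC)
for x0,col in((-28,(0,255,0)),(0,(255,255,0))):
  p=[(proj("scene",W(x,y,54))+.4-[120,100])*4 for x,y in((x0,-161),(x0+110,-161),(x0+110,-89),(x0,-89))]
  cv2.polylines(v,[np.int32(p)],True,col,1)
p=[(proj("scene",W(x,y,14))+.4-[120,100])*4 for x,y in((0,-195),(0,195))];cv2.line(v,*map(tuple,np.int32(p)),(0,0,255),1)
cv2.imwrite("pics/fin.png",v)
for n,(x,y,w,h) in dict(blue1=(248,150,45,30),blue2=(285,205,50,90)).items():
  print(n,np.abs(f[y:y+h,x:x+w].astype(int)-o[y:y+h,x:x+w]).mean())
```

```text
8.7 [ 371.56171041 -303.5560748   243.43995545] [ 1.83656909  0.27867885 -0.2624572 ]
blue1 13.32567901234568
blue2 2.8297037037037036
```

View pics/fin.png

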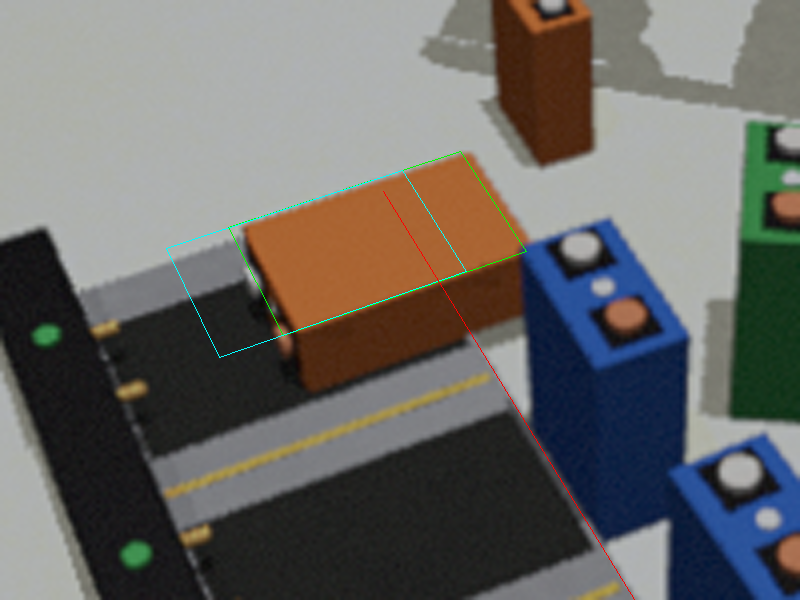

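```bash
python3 -c "
from rig import *
print(sign_off(), sense()['clock'])"
```

```text
the job is handed in; nothing more can be done
the job is handed in; nothing more can be done
```

I tipped the larger orange cell over the bed's front edge with two fingers pushing high on its back face. It was never gripped or lifted. I then raised the arm clear and handed the job in at about 9 s of the 40 s allowed.

- **Orange cell:** In the last scene picture it lies flat on its broad face in the bay straight in front of it, and it looks square. The terminals point to the probe head, and the foot overhangs the edge by about 28–31 mm, close to the 28 mm you gave.
- **Blue cells and look-alikes:** Both blue cells, the green one and the small orange one still stand. An automatic before/after picture comparison was small for the far blue cell. It was larger (13 grey levels) for the one next to the orange cell, and that window includes background where the orange cell moved. The one top corner I compared on that nearer blue cell is unchanged to within about a pixel.
- **Forces:** The force readings I took stayed under 2 N. The robot was touching nothing at hand-in.

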